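# Hold the parts washer's lid open

## Robot

A 6-joint arm with a two-finger parallel gripper is mounted at the origin on the work surface. World frame = base frame: x ahead of the robot, y to its left, z up, the work surface at z = 0. Lengths are in m, angles in rad, forces in N, time in s.
With the tool pointing down it reaches from about 0.25 to 0.725 m from the base axis. Payload 4 kg.
Tool frame: the origin (TCP) lies on the centre line of the jaws, within the pads' length; the fingertips stand 22 mm ahead of it and the grasp point (between the pads) lies 3 mm ahead of it; z points along the fingers, y is the line along which they close (so a half turn about z gives the same grasp; the last joint's range is limited). The gripper opens to 85 mm and grips with 20 to 120 N. Pads are 22 mm wide; open, the fingers measure 114 mm over their backs; the gripper's body (76 mm by 85 mm) begins 54 mm behind the grasp point. The pads swing forward as they close: fully open they stand 13 mm farther back than shut.
Start: joints at [-1.216, 0.241, 0.005, 1.335, 0, 1.571], TCP at [0.174, -0.469, 0.253] pointing down, gripper open.
Joint ranges: [-2.72, 2.72], [-1.05, 1.87], [-1.09, 1.28], [-1.99, 2.15], [-1.42, 1.44], [-3.14, 3.14]. Speed limits (rad/s): [2.79, 2.79, 3.14, 3.14, 3.14, 3.14].

## Interface

Orientations are given as a unit quaternion [x, y, z, w].
In Python, from workcell import bot gives the robot as it stands.
- The arm moves only by the shell command python3 -m inch 'ROWS'. ROWS is JSON, one flat list of numbers, 7 for each row, row after row: the shift along the world's x, y, z in mm, then the turn, a rotation vector about the world's x, y, z in rad, then the opening in per cent of the stroke, from 0 (shut) to 100 (fully open). A call has 1 to 8 rows; each row is the pose to reach, as a shift and turn from the pose commanded when the call began; what a row does not reach only later rows make up. A row lasts 1/12 s, in which the tool goes at most 41.7 mm and 7.16 degrees, less where a joint would pass 70% of its speed; a pose out of reach is approached as far as the arm can. A call with a gripper value outside its range is refused whole. The fingers move at their own pace and stop on an object; the grip force is fixed at half the most. Time passes only in rows, so rows that repeat a pose let the fingers close. It gives the time, the measured TCP pose, the force, the opening and the grip force at its end, in the units of the state.
- bot.get_obs(): the state, without advancing time (a new reading comes with each control period).
- bot.camera(name): name is "scene" or "top" or "wrist"; returns the picture (384x512x3 uint8, blue, green, red); there is no depth.
- bot.camera_info(name): a dict with "intrinsics" (3x3 intrinsics, pixels), "camera_from_world" (4x4, takes a point from world to camera coordinates); the wrist camera has in their place "hand_eye" (4x4, takes a point from camera to tool coordinates, whose origin is the TCP and whose axes are the flange's). Camera axes: x right, y down, z forward; pixel columns grow to the right and rows downward; lengths in m; the calibration is good to about 2 mm. The wrist camera is an equidistant fisheye: a pixel r from the principal point sees the ray r / f radians off the axis. A picture is of the moment at which its call begins: read the wrist's pose just before it. camera_info takes no time and is no camera call.
- bot.job_done(): hands the job in; it is judged then, once.
Trained networks look in the newest picture that a camera, given by its name, has taken for a name from the list of things; names that differ only in an ending like _2 or _b are one class to them, and where a whole thing is asked for, a point or a joint stands for the part that bears it (a point fixed in the world has none). Each returns a list of dicts, best first, with "confidence" (0 to 1); they miss things now and then, are a little off and sometimes report something else, mostly with a low value. They report only what shows in the picture. A call takes as long as a camera call. They do not tell look-alikes from the thing itself.
- bot.silhouettes(camera, target): "mask" (384x512 bool, what is visible of it) and "uv" ([column, row] in pixels, amid what is visible of it).
- bot.spot_point(camera, target): "uv" ([column, row] in pixels: a listed point, or the origin of a listed thing).
The state is a dict: "clock": time; "joint_pos": joint angles; "joint_vel": joint speeds; "tau": joint torques, N m; "eef_pos": TCP position; "tool_rot": TCP orientation; "ft_force": force on the tool from outside, world axes, zero at the start; "ft_torque": the same for the moment, N m; "grip_width": finger opening in m; "grasp_force": force on a finger pad.
Only numpy, scipy, OpenCV 4.12 (cv2) and the standard library are available. Lean on these libraries where they do the work, as an engineer would, in place of code of your own. Each camera call takes 0.05 s, during which the arm holds its last target. There are 200 camera calls.

## Task

Open the parts washer for me: take the pipe reducer that was left on its lid and stand it upright in the drip tray, turn the wing latch on the lid clockwise to its stop to unlock it, then raise the lid by its handle to 50 degrees from shut. The lid closes itself when let go, so hold it still at 50 degrees and finish like that: the program ends with the gripper still holding the lid up while I lift the basket out with both hands. Leave the other things on the bench where they are.

Things in the scene. Friction and masses are not known exactly. Their poses are not given: they have to be found in the camera images.
- tank: Parts washer: fixed grey sheet-steel tank 250 (x) x 350 (y) x 130 mm high over its shut lid, on the bench ahead of the robot. Origin: centre of its underside on the bench; x points away from the robot to the hinge side, y along its width, z up. A steel lid covers it, hinged along the far (+x) top edge; wire basket inside.
- lid (a joint): Lid angle in rad: 0 shut, grows as the front edge rises, stop at 1.22 (70 degrees). 50 degrees is 0.873. Gravity (about 0.75 kg) and a weak hinge spring close it from any angle: about 4 to 10 N at the handle. It cannot rise while the latch is locked.
- lid_hinge (a point): Point on the hinge line at the middle of the lid's far edge, 128 mm above the bench, 125 mm in +x of the tank's centre. The hinge line runs along the tank's y.
- lid_handle (a point): Middle of the lid's bow handle: a round dark steel bar 12 mm thick, along the tank's y, 130 mm between its two posts, on top of the lid. When shut the bar's centre is 30 mm in -x of the tank's centre, 40 mm above the lid's top and 170 mm above the bench; it is 155 mm from the hinge line along the lid. Moves with the lid and ends up leaning away from the robot.
- latch (a joint): Turn of the wing latch in rad: 0 fully locked (wing pointing along the tank's x), grows clockwise seen from above, stop at 1.4 (80 degrees). Starts between 0 and 0.4. A cam under the lid lets go past about 1.15. Stays where it is left; about 0.06 Nm to turn.
- latch_grip (a point): Centre of the black wing of the latch on top of the lid near its front edge, 92 mm in -x of the tank's centre, 24 mm above the lid's top (154 mm above the bench). The wing is 50 mm long, 10 mm thick, 26 mm tall, upright; this point's x axis points along the wing's length. It turns about the vertical through this point.
- reducer_mid (a point): Centre (half-way up) of the galvanised pipe reducer, 62 mm tall, standing wide end down on the lid behind the handle. Wide end 54 mm diameter from its foot to 38 mm up, then a taper to 43 mm diameter. 0.2 to 0.4 kg. z is its axis.
- reducer: The same reducer; origin at the centre of its foot.
- tray: Fixed open steel drip tray 240 (x) x 160 (y) mm, walls 4 mm thick and 22 mm high, floor 4 mm above the bench; on the left or the right of the tank. Origin: centre of its underside. Its half towards the robot (-x) holds a pipe elbow, the far half (+x) is free.
- elbow_mid (a point): Bystander: galvanised 90-degree pipe elbow lying in the near half of the drip tray, 42 mm thick, arms 36 mm; origin where its arms meet.
- tee_mid (a point): Bystander: galvanised pipe tee, 72 mm long and 42 mm thick, lying on the bench at the back left of the tank; origin where its arms meet.
- nipple_mid (a point): Bystander: short threaded pipe, 33 mm diameter, 80 mm tall, standing on the bench before the tank; centre.
- oil: Bystander: grey oil bottle, 70 mm diameter, 190 mm tall, at the back right of the tank; origin at its foot.
Not all that is in view belongs to the job. What is shaped like the reducer but purple is not meant.

How it is judged:
On the way, in this order (a step that is already met when the one before it is completed fails the run):
1. the reducer stands upright in the drip tray, let go, with the lid still shut (x of reducer_mid in the frame of tray between -0.095 and 0.095 m and y of reducer_mid in the frame of tray between -0.055 and 0.055 m and z of reducer_mid in the frame of tray below 0.042 m and angle between reducer_mid's own z axis and vertical below 0.12 rad and contact force between the fingers and reducer below 0.1 N and value of joint lid below 0.05 rad), for 0.2 s.
2. the latch is turned clockwise far enough to unlock (value of joint latch above 1.1 rad), for 0.1 s.
3. the lid is raised to 50 degrees, give or take 5 (value of joint lid between 0.785 and 0.96 rad), for 0.2 s.
At the end, for the whole second after the job is handed in: The gripper's fingers hold the lid (at least 1 N) still at 50 degrees, within 5 degrees either way, through the last second, and nothing else props it; the reducer stands upright (within 7 degrees), let go, with its centre inside the drip tray (at least 25 mm from the tray's edges) (all of step 3 and velocity of joint lid between -0.05 and 0.05 rad/s and contact force between the fingers and tank above 1 N and contact force between reducer and tank below 0.1 N and x of reducer_mid in the frame of tray between -0.095 and 0.095 m and y of reducer_mid in the frame of tray between -0.055 and 0.055 m and z of reducer_mid in the frame of tray below 0.042 m and angle between reducer_mid's own z axis and vertical below 0.12 rad and contact force between the fingers and reducer below 0.1 N); the arm keeps its last pose, push and grip.
It fails at once if the lid is forced up while the latch is locked (value of joint lid above 0.1 rad and value of joint latch below 1 rad).
It fails at once if the elbow is moved by more than 30 mm (distance of elbow_mid from where it was at the start of the episode above 0.03 m).
It fails at once if the tee is moved by more than 30 mm (distance of tee_mid from where it was at the start of the episode above 0.03 m).
It fails at once if the threaded pipe is moved by more than 30 mm (distance of nipple_mid from where it was at the start of the episode above 0.03 m).
It fails at once if the oil bottle is moved by more than 30 mm (distance of oil from where it was at the start of the episode above 0.03 m).
It also fails if it takes over 69 s, if anything falls off the work surface, if the arm or the gripper's body presses on something with over 40 N, if the wrist force passes 120 N, or if a joint passes its speed limit or range.

## Working session

There is one attempt and no reset: what is moved stays moved. The work goes in short steps, Python scripts to look and compute and a shell command to move; the robot and the scene stay as the last step left them, time stands still between calls to the robot, and variables do not carry over. Pictures are saved under pics/ and viewed, at most 10 in all, crops included, and the job is handed in when it is done.

```bash
mkdir -p pics; ls; cat > h.py <<'E'
import numpy as np, cv2
from scipy.spatial.transform import Rotation as R
from workcell import bot
def ray(cam,uv,obs=None):
    i=bot.camera_info(cam);K=np.array(i["intrinsics"])
    x=np.array([(uv[0]-K[0,2])/K[0,0],(uv[1]-K[1,2])/K[1,1]])
    if "hand_eye" in i:
        r=np.linalg.norm(x);d=np.array([*(x/r*np.sin(r) if r>0 else x),np.cos(r)])
        o=obs or bot.get_obs();T=np.eye(4);T[:3,:3]=R.from_quat(o["tool_rot"]).as_matrix();T[:3,3]=o["eef_pos"]
        T=T@np.array(i["hand_eye"])
    else:
        d=np.array([*x,1]);T=np.linalg.inv(np.array(i["camera_from_world"]))
    d=T[:3,:3]@d;return T[:3,3],d/np.linalg.norm(d)
def at_z(cam,uv,z,obs=None):
    o,d=ray(cam,uv,obs);return o+d*(z-o[2])/d[2]
def tri(obs):
    A=0;b=0
    for o,d in obs:
        P=np.eye(3)-np.outer(d,d);A=A+P;b=b+P@o
    return np.linalg.solve(A,b)
E
python3 - <<'E'
from h import *
np.set_printoptions(precision=3,suppress=True)
S=bot.camera("scene");T=bot.camera("top")
cv2.imwrite("pics/a.png",np.hstack([S,T])[:, :] if 0 else cv2.resize(np.vstack([S,T]),None,fx=.78,fy=.78))
for n in ["lid_hinge","lid_handle","latch_grip","reducer_mid","tray","tank","elbow_mid","nipple_mid","tee_mid","oil"]:
    for c in ["scene","top"]:
        print(n,c,[(np.round(d["uv"]),round(d["confidence"],2)) for d in bot.spot_point(c,n)[:3]])
E
```

```text
pics
lid_hinge scene [(array([334., 201.]), 0.91), (array([281., 161.]), 0.63)]
lid_hinge top [(array([221., 126.]), 0.67), (array([234., 160.]), 0.44)]
lid_handle scene [(array([282., 160.]), 0.89)]
lid_handle top []
latch_grip scene [(array([264., 155.]), 0.78)]
latch_grip top [(array([232., 214.]), 0.54), (array([239., 257.]), 0.41)]
reducer_mid scene [(array([257., 308.]), 0.74), (array([297., 182.]), 0.68), (array([301., 187.]), 0.18)]
reducer_mid top [(array([230., 159.]), 0.98), (array([323., 124.]), 0.77)]
tray scene [(array([113., 254.]), 0.74), (array([133., 276.]), 0.57), (array([265., 154.]), 0.51)]
tray top [(array([378., 214.]), 0.78), (array([358., 148.]), 0.21)]
tank scene [(array([287., 212.]), 0.6)]
tank top [(array([231., 182.]), 0.56)]
elbow_mid scene [(array([113., 254.]), 0.66)]
elbow_mid top [(array([389., 246.]), 0.57), (array([128., 140.]), 0.56)]
nipple_mid scene [(array([234., 160.]), 0.72), (array([297., 180.]), 0.27)]
nipple_mid top [(array([239., 259.]), 0.59), (array([389., 245.]), 0.28)]
tee_mid scene [(array([382., 178.]), 0.94)]
tee_mid top [(array([126., 140.]), 0.81)]
oil scene [(array([199., 323.]), 0.86), (array([114., 254.]), 0.53)]
oil top [(array([361., 144.]), 0.97)]
```

View pics/a.png

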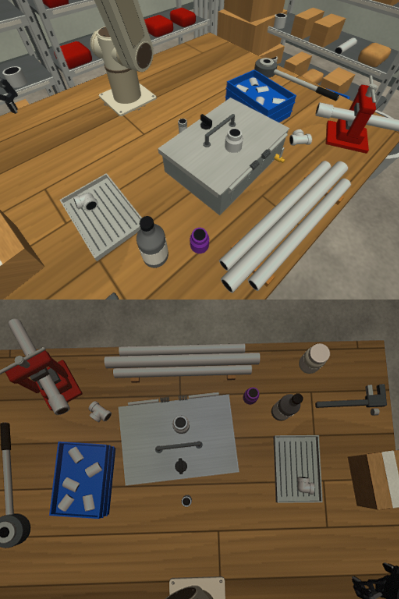

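```bash
python3 - <<'E'
from h import *
np.set_printoptions(precision=3,suppress=True)
T=lambda a,b:tri([ray("scene",a),ray("top",b)])
print("hinge",T((334,201),(221,126)))
print("handle",at_z("scene",(282,160),.170))
print("latch",T((264,155),(232,214)),at_z("scene",(264,155),.154),at_z("top",(232,214),.154))
print("red",T((297,182),(230,159)),at_z("top",(230,159),.161),at_z("scene",(297,182),.161))
print("purple?",T((257,308),(323,124)),at_z("top",(323,124),.031))
print("tray",at_z("top",(378,214),.0));print("tank",T((287,212),(231,182)))
print("elbow",T((113,254),(389,246)));print("nip",T((234,160),(239,259)));print("tee",T((382,178),(126,140)));print("oil",T((199,323),(361,144)))
for c in("scene","top"): print(c,np.linalg.inv(bot.camera_info(c)["camera_from_world"])[:3,3])
o=bot.get_obs();print(o["clock"],o["eef_pos"],o["tool_rot"]);print(R.from_quat(o["tool_rot"]).as_matrix())
E
```

```text
hinge [0.702 0.062 0.136]
handle [0.542 0.043 0.17 ]
latch [0.479 0.04  0.147] [0.485 0.035 0.154] [0.477 0.038 0.154]
red [0.611 0.036 0.149] [0.612 0.04  0.161] [0.615 0.022 0.161]
purple? [ 0.734 -0.219  0.024] [ 0.73  -0.221  0.031]
tray [ 0.47  -0.371  0.   ]
tank [ 0.575  0.046 -0.008]
elbow [ 0.383 -0.388  0.008]
nip [0.361 0.028 0.057]
tee [0.693 0.334 0.027]
oil [ 0.674 -0.329  0.014]
scene [ 0.989 -0.443  0.765]
top [ 0.448 -0.005  1.048]
1.1 [ 0.174 -0.469  0.253] [0.984 0.176 0.    0.   ]
[[ 0.938  0.347  0.   ]
 [ 0.347 -0.938 -0.   ]
 [ 0.     0.    -1.   ]]
```

Candidates for the reducer are the grey one on the lid (scene 297,182, top 230,159), the purple look-alike on the bench (scene 257,308, top 323,124), and a pipe fitting on a background shelf. By the description I choose the grey one on the lid, and I'll check it in a close crop. The tray is on the right, with the elbow in its near half.

```bash
python3 - <<'E'
from h import *
np.set_printoptions(precision=3,suppress=True)
T=bot.camera("top")
cv2.imwrite("pics/b.png",cv2.resize(T[105:265,140:420],None,fx=2.8,fy=2.8,interpolation=cv2.INTER_CUBIC))
for n,z in [("tank",.13),("tray",.022)]:
    for s in bot.silhouettes("top",n)[:2]:
        m=s["mask"].astype(np.uint8);c=max(cv2.findContours(m,0,2)[0],key=cv2.contourArea)
        print(n,s["confidence"],m.sum());b=cv2.boxPoints(cv2.minAreaRect(cv2.convexHull(c)));p=cv2.approxPolyDP(cv2.convexHull(c),6,True)[:,0]
        for q in p: print(q,at_z("top",q,z))
E
```

```text
tank 0.7 14774
[293 122] [ 0.71  -0.123  0.13 ]
[305 220] [ 0.458 -0.142  0.13 ]
[160 236] [0.429 0.219 0.13 ]
[153 137] [0.68  0.237 0.13 ]
[206 125] [0.708 0.101 0.13 ]
tray 0.88 4739
[352 173] [ 0.588 -0.298  0.022]
[408 175] [ 0.578 -0.456  0.022]
[411 259] [ 0.344 -0.447  0.022]
[353 258] [ 0.351 -0.286  0.022]
```

View pics/b.png

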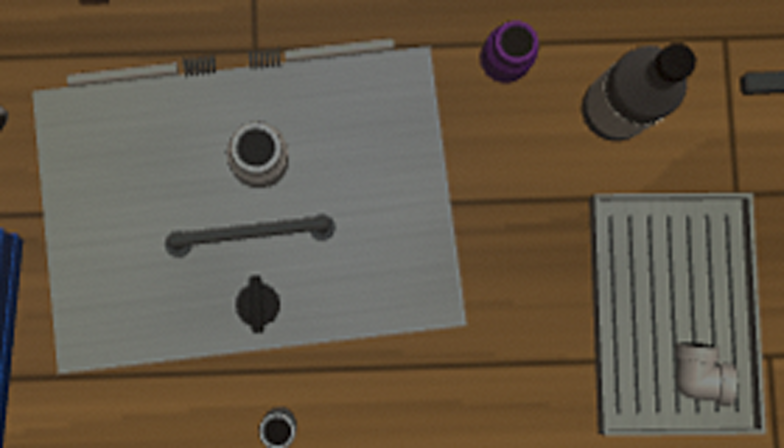

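The crop shows the grey reducer behind the handle (crop 258,152). The handle bar runs from (178,243) to (322,227), the wing is at (258,303) and points nearly along world x, and the elbow is in the near half of the tray at (705,370). The purple reducer at (512,52) is on the bench, so the choice holds.

```bash
python3 - <<'E'
from h import *
np.set_printoptions(precision=3,suppress=True)
c=lambda u,v,z:at_z("top",(140+u/2.8,105+v/2.8),z)
P=[c(58,373,.13),c(466,325,.13),c(33,90,.13),c(431,47,.13)]
print(*P,"centre",np.mean(P,0)); y=P[0]-P[1]+P[2]-P[3];print("yaw",np.arctan2(-y[0],y[1]))
a,b=c(178,243,.165),c(322,227,.165);print("handle",a,b,(a+b)/2,"yaw",np.arctan2(-(a-b)[0],(a-b)[1]))
a,b=c(258,276,.167),c(258,332,.167);print("wing",a,b,(a+b)/2)
print("red top",c(257,148,.192))
P=[c(592,195,.022),c(752,195,.022),c(604,434,.022),c(763,431,.022)];print("tray",*P,np.mean(P,0))
print("elbow",c(705,370,.03))
E
```

```text
[0.424 0.217 0.13 ] [ 0.455 -0.146  0.13 ] [0.68 0.24 0.13] [ 0.71  -0.125  0.13 ] centre [0.567 0.047 0.13 ]
yaw 0.08523860499917386
handle [0.533 0.105 0.165] [ 0.543 -0.019  0.165] [0.538 0.043 0.165] yaw 0.08305308464732383
wing [0.502 0.037 0.167] [0.454 0.038 0.167] [0.478 0.037 0.167]
red top [0.609 0.034 0.192]
tray [ 0.583 -0.296  0.022] [ 0.579 -0.458  0.022] [ 0.345 -0.294  0.022] [ 0.344 -0.451  0.022] [ 0.463 -0.375  0.022]
elbow [ 0.405 -0.395  0.03 ]
```

```bash

python3 -m inch '[36,42,15,0,0,0.12,100, 72,84,20,0,0,0.24,100, 108,126,30,0,0,0.36,100, 145,168,40,0,0,0.48,100, 145,168,40,0,0,0.6,100, 145,168,40,0,0,0.72,100, 145,168,40,0,0,0.84,100, 145,168,40,0,0,0.96,100]'
python3 -m inch '[36,42,0,0,0,0.12,100, 72,84,0,0,0,0.24,100, 108,126,0,0,0,0.36,100, 145,168,0,0,0,0.48,100, 145,168,0,0,0,0.6,100, 145,168,0,0,0,0.72,100, 145,168,0,0,0,0.84,100, 145,168,0,0,0,0.96,100]'
python3 -m inch '[28,42,0,0,0,0.12,100, 56,84,0,0,0,0.24,100, 84,126,0,0,0,0.36,100, 100,168,0,0,0,0.48,100, 100,168,0,0,0,0.6,100, 100,168,0,0,0,0.72,100, 100,168,0,0,0,0.84,100, 100,168,0,0,0,0.95,100]'
python3 - <<'E'
from h import *
np.set_printoptions(precision=3,suppress=True)
o=bot.get_obs();W=bot.camera("wrist");cv2.imwrite("pics/c.png",W)
print(o["clock"],np.array(o["eef_pos"]),np.array(o["joint_pos"]),R.from_quat(o["tool_rot"]).as_matrix(),o["ft_force"])
for n,z in [("reducer_mid",.161),("lid_handle",.17),("latch_grip",.154)]:
    for d in bot.spot_point("wrist",n)[:2]: print(n,d["uv"],d["confidence"],at_z("wrist",d["uv"],z,o))
    for s in bot.silhouettes("wrist",n)[:1]: print("sil",s["uv"],s["confidence"])
E
```

```text
clock: 1.92
eef_pos: [0.3198, -0.2998, 0.2938]
tool_rot: [0.789, 0.615, 0.0, 0.001]
ft_force: [0.2, -0.5, 0.0]
grip_width: 0.0852
grasp_force: 0.0
clock: 2.58
eef_pos: [0.4645, -0.1314, 0.293]
tool_rot: [0.416, 0.909, -0.0, -0.0]
ft_force: [-0.1, 0.6, -0.6]
grip_width: 0.0856
grasp_force: 0.0
clock: 3.25
eef_pos: [0.5639, 0.0362, 0.2928]
tool_rot: [-0.045, 0.999, -0.0, -0.0]
ft_force: [-0.5, -0.3, -0.4]
grip_width: 0.0855
grasp_force: 0.0
3.25 [0.564 0.036 0.293] [ 0.064  0.362  0.275  1.484 -0.    -0.027] [[-0.996 -0.091 -0.001]
 [-0.091  0.996 -0.   ]
 [ 0.001 -0.    -1.   ]] [-0.502 -0.291 -0.443]
reducer_mid [258.8, 230.4] 0.74 [0.609 0.038 0.161]
reducer_mid [99.2, 246.0] 0.58 [ 0.65  -0.134  0.161]
sil [97.1, 246.2] 0.91
lid_handle [276.6, 163.1] 0.87 [0.54  0.047 0.17 ]
sil [275.3, 155.5] 0.7
latch_grip [274.5, 89.1] 0.86 [0.478 0.04  0.154]
latch_grip [254.0, 215.9] 0.4 [0.597 0.032 0.154]
sil [273.3, 88.9] 0.9
```

View pics/c.png

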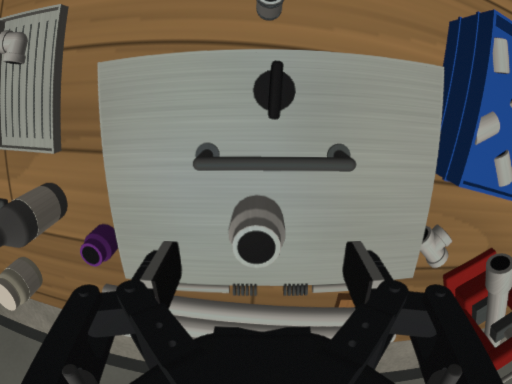

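The wrist view confirms the positions: reducer ring at (256,247), handle at (276,163), wing at (275,90). They agree with the top camera to within a few mm.

```bash

python3 -m inch '[40,1,0,0,0,0,100, 45,1,-20,0,0,0,100, 45,1,-60,0,0,0,100, 45,1,-95,0,0,0,100, 45,1,-115,0,0,0,100, 45,1,-125,0,0,0,100, 45,1,-134,0,0,0,100, 45,1,-134,0,0,0,100]'
python3 -m inch '[0,0,0,0,0,0,55, 0,0,0,0,0,0,55, 0,0,0,0,0,0,55, 0,0,0,0,0,0,55, 0,0,0,0,0,0,55, 0,0,0,0,0,0,55, 0,0,0,0,0,0,55, 0,0,0,0,0,0,55]'
```

```text
clock: 4.27
eef_pos: [0.6082, 0.036, 0.1582]
tool_rot: [-0.041, 0.999, -0.0, -0.001]
ft_force: [0.7, -0.2, -0.5]
grip_width: 0.0855
grasp_force: 0.0
clock: 4.93
eef_pos: [0.61, 0.036, 0.1617]
tool_rot: [-0.041, 0.999, -0.0, 0.002]
ft_force: [-0.5, -0.4, 6.9]
grip_width: 0.0519
grasp_force: 61.9
```

```bash

python3 -m inch '[0,0,5,0,0,0,50, 0,0,15,0,0,0,50, 0,0,40,0,0,0,50, 0,0,70,0,0,0,50, 0,0,100,0,0,0,50, 0,0,110,0,0,0,50, 0,0,110,0,0,0,50, 0,0,110,0,0,0,50]'
python3 - <<'E'
from h import *
np.set_printoptions(precision=3,suppress=True)
o=bot.get_obs();W=bot.camera("wrist");cv2.imwrite("pics/d.png",W[:, :])
print(o["clock"],np.array(o["eef_pos"]),o["grip_width"],o["ft_force"])
print(bot.spot_point("wrist","reducer_mid"))
E
```

```text
clock: 5.6
eef_pos: [0.6086, 0.0362, 0.2688]
tool_rot: [-0.042, 0.999, 0.0, -0.0]
ft_force: [-0.2, -0.4, -2.8]
grip_width: 0.0522
grasp_force: 63.5
5.6 [0.609 0.036 0.269] 0.05217768369675696 [-0.175 -0.37  -2.794]
[{'uv': [263.0, 267.6], 'confidence': 0.88}, {'uv': [88.7, 227.5], 'confidence': 0.71}]
```

View pics/d.png

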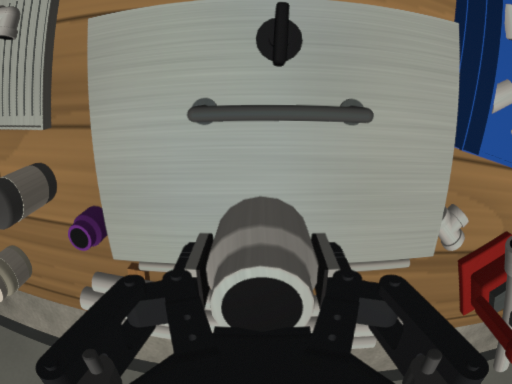

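```bash

python3 -m inch '[-5,-20,0,0,0,0,50, -14,-60,0,0,0,0,50, -23,-100,0,0,0,0,50, -32,-140,0,0,0,0,50, -41,-180,0,0,0,0,50, -50,-220,0,0,0,0,50, -57,-250,0,0,0,0,50, -64,-280,0,0,0,0,50]'
python3 -m inch '[-8,-35,0,0,0,0,50, -16,-70,0,0,0,0,50, -23,-100,0,0,0,0,50, -28,-120,0,0,0,0,50, -30,-131,0,0,0,0,50, -30,-131,-10,0,0,0,50, -30,-131,-40,0,0,0,50, -30,-131,-70,0,0,0,50]'
python3 -m inch '[0,0,-30,0,0,0,50, 0,0,-60,0,0,0,50, 0,0,-90,0,0,0,50, 0,0,-115,0,0,0,50, 0,0,-130,0,0,0,50, 0,0,-145,0,0,0,50, 0,0,-150,0,0,0,50, 0,0,-150,0,0,0,50]'
python3 - <<'E'
from h import *
np.set_printoptions(precision=3,suppress=True)
T=bot.camera("top");cv2.imwrite("pics/e.png",cv2.resize(T[130:280,310:450],None,fx=4,fy=4))
E
```

```text
clock: 6.37
eef_pos: [0.5428, -0.2455, 0.2666]
tool_rot: [-0.041, 0.999, 0.001, -0.002]
ft_force: [0.5, 0.4, -2.8]
grip_width: 0.0519
grasp_force: 63.6
clock: 7.03
eef_pos: [0.5156, -0.3739, 0.1985]
tool_rot: [-0.042, 0.999, -0.0, 0.001]
ft_force: [0.0, 0.6, -3.8]
grip_width: 0.0521
grasp_force: 63.7
clock: 7.7
eef_pos: [0.5134, -0.3718, 0.0463]
tool_rot: [-0.043, 0.999, 0.002, -0.002]
ft_force: [0.1, -0.5, -4.0]
grip_width: 0.0521
grasp_force: 63.6
```

View pics/e.png

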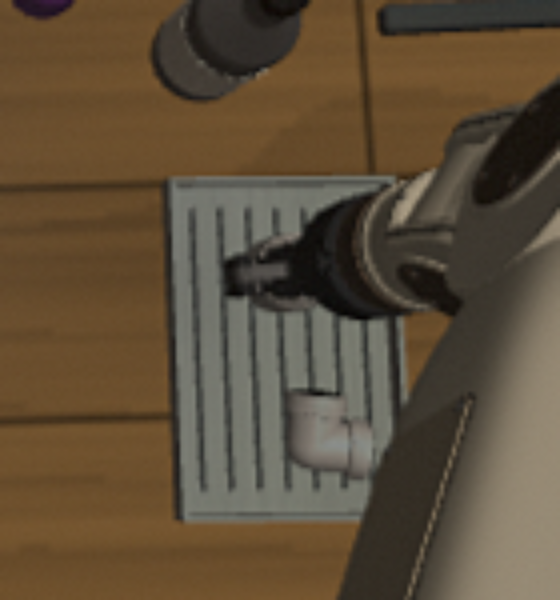

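The reducer is over the tray's free half, at crop (285,275), and clear of the elbow at (330,430). I'll lower it gently.

```bash

python3 -m inch '[0,0,-4,0,0,0,50, 0,0,-7,0,0,0,50, 0,0,-8,0,0,0,50, 0,0,-9,0,0,0,50]'
python3 -m inch '[0,0,-1,0,0,0,50, 0,0,-2,0,0,0,50, 0,0,-2,0,0,0,50]'
```

```text
clock: 8.08
eef_pos: [0.515, -0.375, 0.0408]
tool_rot: [-0.042, 0.999, -0.0, 0.0]
ft_force: [-0.0, -0.2, -2.6]
grip_width: 0.0521
grasp_force: 63.6
clock: 8.33
eef_pos: [0.5146, -0.3749, 0.0383]
tool_rot: [-0.041, 0.999, 0.0, -0.0]
ft_force: [0.1, 0.2, -3.3]
grip_width: 0.0517
grasp_force: 63.6
```

```bash

python3 -m inch '[0,0,-1,0,0,0,50, 0,0,-2,0,0,0,50, 0,0,-2,0,0,0,50]'
python3 -m inch '[0,0,-1,0,0,0,50, 0,0,-2,0,0,0,50, 0,0,-2,0,0,0,50]'
```

```text
clock: 8.58
eef_pos: [0.5149, -0.375, 0.037]
tool_rot: [-0.042, 0.999, -0.0, 0.0]
ft_force: [-0.4, 1.3, 1.0]
grip_width: 0.0525
grasp_force: 64.0
clock: 8.83
eef_pos: [0.515, -0.375, 0.0369]
tool_rot: [-0.042, 0.999, -0.001, 0.001]
ft_force: [-3.2, 2.4, 10.5]
grip_width: 0.0525
grasp_force: 65.1
```

```bash

python3 -m inch '[0,0,2,0,0,0,50, 0,0,2,0,0,0,70, 0,0,2,0,0,0,100, 0,0,2,0,0,0,100, 0,0,2,0,0,0,100, 0,0,2,0,0,0,100, 0,0,2,0,0,0,100, 0,0,2,0,0,0,100]'
python3 -m inch '[0,0,10,0,0,0,100, 0,0,30,0,0,0,100, 0,0,70,0,0,0,100, 0,0,110,0,0,0,100, 0,0,150,0,0,0,100, 0,0,190,0,0,0,100, 0,0,225,0,0,0,100, 0,0,225,0,0,0,100]'
python3 - <<'E'
from h import *
np.set_printoptions(precision=3,suppress=True)
o=bot.get_obs();W=bot.camera("wrist");cv2.imwrite("pics/f.png",W)
print(bot.spot_point("wrist","reducer_mid"),[at_z("wrist",d["uv"],.035,o) for d in bot.spot_point("wrist","reducer_mid")])
E
```

```text
clock: 9.5
eef_pos: [0.5147, -0.3749, 0.0362]
tool_rot: [-0.042, 0.999, 0.0, -0.0]
ft_force: [0.0, -0.4, 0.3]
grip_width: 0.0851
grasp_force: 0.0
clock: 10.17
eef_pos: [0.5174, -0.3768, 0.2721]
tool_rot: [-0.042, 0.999, -0.005, 0.007]
ft_force: [0.7, -0.2, 1.4]
grip_width: 0.0851
grasp_force: 0.0
[{'uv': [348.3, 298.3], 'confidence': 0.92}, {'uv': [267.5, 154.3], 'confidence': 0.81}] [array([ 0.732, -0.222,  0.035]), array([ 0.514, -0.372,  0.035])]
```

View pics/f.png

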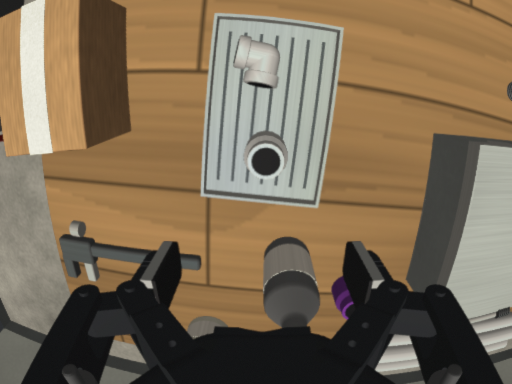

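The reducer stands upright in the tray at (267,157), with the elbow untouched. Next is the latch.

```bash

python3 -m inch '[-2,20,0,0,0,0,40, -6,60,0,0,0,0,40, -10,100,0,0,0,0,40, -14,140,0,0,0,0,40, -18,180,0,0,0,0,40, -21,215,0,0,0,0,40, -25,250,0,0,0,0,40, -25,250,0,0,0,0,40]'
python3 -m inch '[-4,35,0,0,0,-0.06,40, -6,70,0,0,0,-0.06,40, -8,105,0,0,0,-0.06,40, -10,130,0,0,0,-0.06,40, -11,150,0,0,0,-0.06,40, -12,164,0,0,0,-0.06,40, -12,164,-20,0,0,-0.06,40, -12,164,-30,0,0,-0.06,40]'
python3 -m inch '[0,0,0,0,0,0,40, 0,0,0,0,0,0,40]'
python3 - <<'E'
from h import *
np.set_printoptions(precision=3,suppress=True)
o=bot.get_obs();W=bot.camera("wrist");cv2.imwrite("pics/g.png",W)
for n,z in [("lid_handle",.17),("latch_grip",.154)]:
    for d in bot.spot_point("wrist",n)[:2]: print(n,d["uv"],d["confidence"],at_z("wrist",d["uv"],z,o))
m=bot.silhouettes("wrist","latch_grip")
print(R.from_quat(o["tool_rot"]).as_matrix()[:,1])
for s in m[:2]: print(s["uv"],s["confidence"],at_z("wrist",s["uv"],.154,o))
E
```

```text
clock: 10.98
eef_pos: [0.4874, -0.1193, 0.2597]
tool_rot: [-0.045, 0.999, 0.002, -0.002]
ft_force: [-0.2, -0.3, 0.8]
grip_width: 0.0344
grasp_force: 0.0
clock: 11.65
eef_pos: [0.4764, 0.0398, 0.2287]
tool_rot: [-0.013, 1.0, -0.0, -0.002]
ft_force: [-0.6, -0.9, 0.1]
grip_width: 0.0342
grasp_force: 0.0
clock: 11.82
eef_pos: [0.4765, 0.0389, 0.2297]
tool_rot: [-0.012, 1.0, -0.0, -0.002]
ft_force: [0.9, 0.4, 0.4]
grip_width: 0.0339
grasp_force: 0.0
lid_handle [269.2, 294.7] 0.76 [0.541 0.047 0.17 ]
latch_grip [265.0, 211.9] 0.96 [0.478 0.042 0.154]
[-0.023  1.    -0.   ]
[263.9, 202.7] 0.76 [0.471 0.041 0.154]
[8.9, 187.6] 0.51 [ 0.466 -0.198  0.154]
```

View pics/g.png

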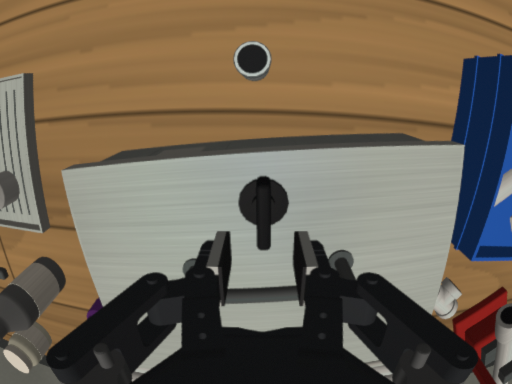

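The wing, from (264,178) to (264,248), is parallel to the tool and midway between the pads.

```bash

python3 -m inch '[1,2,-20,0,0,0,40, 1,2,-40,0,0,0,40, 1,2,-52,0,0,0,40, 1,2,-62,0,0,0,40, 1,2,-62,0,0,0,40, 1,2,-62,0,0,0,40]'
python3 -m inch '[0,0,0,0,0,0,5, 0,0,0,0,0,0,5, 0,0,0,0,0,0,5, 0,0,0,0,0,0,5, 0,0,0,0,0,0,5, 0,0,0,0,0,0,5]'
```

```text
clock: 12.52
eef_pos: [0.4787, 0.041, 0.1695]
tool_rot: [-0.011, 1.0, 0.0, -0.0]
ft_force: [-0.2, -0.6, 0.5]
grip_width: 0.034
grasp_force: 0.0
clock: 13.02
eef_pos: [0.4795, 0.0402, 0.1701]
tool_rot: [-0.011, 1.0, -0.001, 0.001]
ft_force: [1.0, -5.8, 2.6]
grip_width: 0.0084
grasp_force: 63.4
```

```bash

python3 -m inch '[0,0,0,0,0,-0.1,5, 0,0,0,0,0,-0.2,5, 0,0,0,0,0,-0.3,5, 0,0,0,0,0,-0.4,5, 0,0,0,0,0,-0.5,5, 0,0,0,0,0,-0.6,5, 0,0,0,0,0,-0.7,5, 0,0,0,0,0,-0.7,5]'
python3 -m inch '[0,0,0,0,0,-0.1,5, 0,0,0,0,0,-0.2,5, 0,0,0,0,0,-0.3,5, 0,0,0,0,0,-0.4,5, 0,0,0,0,0,-0.5,5, 0,0,0,0,0,-0.55,5, 0,0,0,0,0,-0.6,5, 0,0,0,0,0,-0.6,5]'
python3 -c "
from h import *
o=bot.get_obs();print(o['ft_torque'],o['ft_force'],R.from_quat(o['tool_rot']).as_matrix()[:,1])"
```

```text
clock: 13.68
eef_pos: [0.4797, 0.0407, 0.1702]
tool_rot: [0.333, 0.943, 0.0, 0.001]
ft_force: [1.9, -4.4, 2.8]
grip_width: 0.008
grasp_force: 63.5
clock: 14.35
eef_pos: [0.4801, 0.0409, 0.1702]
tool_rot: [0.595, 0.803, 0.001, 0.002]
ft_force: [1.9, -4.1, 3.1]
grip_width: 0.0084
grasp_force: 63.5
[-0.76021709 -0.69657787 -0.06803369] [ 1.87464126 -4.11489155  3.13061894] [0.95676632 0.29084068 0.00314695]
```

```bash

python3 -m inch '[0,0,0,0,0,-0.03,5, 0,0,0,0,0,-0.06,5, 0,0,0,0,0,-0.06,5]'
python3 -c "
from h import *
o=bot.get_obs();print(o['ft_torque'],R.from_quat(o['tool_rot']).as_matrix()[:,1])"
```

```text
clock: 14.6
eef_pos: [0.4801, 0.0409, 0.1701]
tool_rot: [0.618, 0.786, 0.001, 0.002]
ft_force: [2.7, -4.9, 2.4]
grip_width: 0.0086
grasp_force: 63.6
[-0.85433403 -0.75751937  0.40945048] [0.97198845 0.23500693 0.00319193]
```

The torque jumped to 0.41 Nm, so the latch is at its stop. Next I'll release it and go to the handle.

```bash

python3 -m inch '[0,0,0,0,0,0.02,20, 0,0,0,0,0,0.02,40, 0,0,0,0,0,0.02,40, 0,0,0,0,0,0.02,40, 0,0,20,0,0,0.02,40, 0,0,50,0,0,0.02,40, 0,0,70,0,0,0.02,40, 0,0,70,0,0,0.02,40]'
python3 -m inch '[30,2,0,0,0,-0.1,40, 50,4,0,0,0,-0.17,40, 61,5,0,0,0,-0.17,40, 61,5,-10,0,0,-0.17,40, 61,5,-15,0,0,-0.17,40, 61,5,-15,0,0,-0.17,40]'
python3 - <<'E'
from h import *
np.set_printoptions(precision=3,suppress=True)
o=bot.get_obs();W=bot.camera("wrist");T=bot.camera("top");S=bot.camera("scene");cv2.imwrite("pics/h.png",np.hstack([cv2.resize(W,(400,300)),cv2.resize(S[120:300,150:390],(400,300))]))
for n,z in [("lid_handle",.17),("latch_grip",.154)]:
    for d in bot.spot_point("wrist",n)[:2]: print(n,d["uv"],d["confidence"],at_z("wrist",d["uv"],z,o))
for d in bot.spot_point("scene","lid_handle"): print(d["uv"],at_z("scene",d["uv"],.17))
print(o["eef_pos"],R.from_quat(o["tool_rot"]).as_matrix()[:,1],o["joint_pos"])
E
```

```text
clock: 15.27
eef_pos: [0.4809, 0.0417, 0.2435]
tool_rot: [0.611, 0.791, 0.003, 0.003]
ft_force: [-0.4, -0.1, 0.9]
grip_width: 0.0341
grasp_force: 0.0
clock: 15.77
eef_pos: [0.5373, 0.0461, 0.2215]
tool_rot: [0.677, 0.736, -0.002, -0.002]
ft_force: [-0.4, -0.6, -0.4]
grip_width: 0.0343
grasp_force: 0.0
lid_handle [269.6, 223.5] 0.94 [0.541 0.046 0.17 ]
latch_grip [181.7, 211.1] 0.88 [0.479 0.042 0.154]
[282.7, 159.9] [0.543 0.045 0.17 ]
[0.537 0.046 0.221] [ 0.996  0.084 -0.006] [0.085 0.338 0.055 1.293 0.    1.572]
```

View pics/h.png

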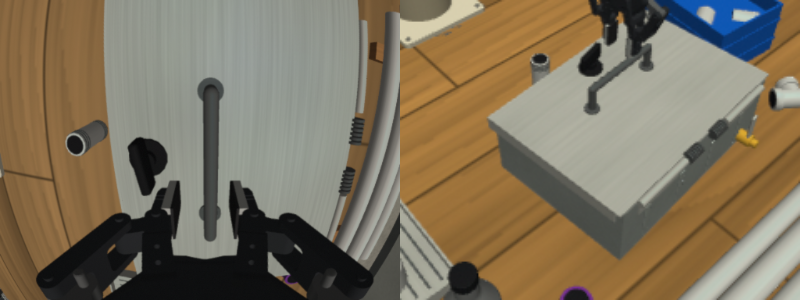

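The wing has turned across, to (148,165) in the left half. The handle bar is midway between the pads.

```bash

python3 -m inch '[3,0,-20,0,0,0,40, 3,0,-35,0,0,0,40, 3,0,-48,0,0,0,40, 3,0,-48,0,0,0,40, 3,0,-48,0,0,0,40]'
python3 -m inch '[0,0,0,0,0,0,5, 0,0,0,0,0,0,5, 0,0,0,0,0,0,5, 0,0,0,0,0,0,5, 0,0,0,0,0,0,5, 0,0,0,0,0,0,5]'
python3 -m inch '[1,0,6,0,0,0,5, 4,0,13,0,0,0,5, 4,0,13,0,0,0,5, 4,0,13,0,0,0,5]'
```

```text
clock: 16.48
eef_pos: [0.5422, 0.0461, 0.1762]
tool_rot: [0.677, 0.736, -0.0, -0.0]
ft_force: [0.7, 0.0, 0.8]
grip_width: 0.0343
grasp_force: 0.0
clock: 16.98
eef_pos: [0.5419, 0.0461, 0.1773]
tool_rot: [0.677, 0.736, -0.0, -0.0]
ft_force: [-4.6, -1.1, 4.0]
grip_width: 0.0099
grasp_force: 58.6
clock: 17.32
eef_pos: [0.545, 0.0463, 0.1881]
tool_rot: [0.677, 0.736, -0.002, -0.002]
ft_force: [-5.0, 2.0, -8.4]
grip_width: 0.0095
grasp_force: 58.8
```

```bash

python3 -m inch '[2,0,6,0,0,0,5, 5,1,13,0,0,0,5, 8,1,19,0,0,0,5, 12,1,25,0,0,0,5, 16,2,31,0,0,0,5, 19,2,37,0,0,0,5, 19,2,37,0,0,0,5, 19,2,37,0,0,0,5]'
python3 -c "
from h import *
o=bot.get_obs();print(o['ft_torque'])"
```

```text
clock: 17.98
eef_pos: [0.5632, 0.0479, 0.2271]
tool_rot: [0.677, 0.736, -0.002, -0.002]
ft_force: [-12.1, 0.7, -1.7]
grip_width: 0.0091
grasp_force: 59.1
[0.05503238 2.63599374 0.02151847]
```

```bash

python3 -m inch '[4,0,6,0,0,0,5, 8,1,11,0,0,0,5, 13,1,16,0,0,0,5, 18,1,21,0,0,0,5, 23,2,26,0,0,0,5, 28,2,31,0,0,0,5, 34,3,35,0,0,0,5, 39,3,39,0,0,0,5]'
python3 -m inch '[6,1,4,0,0,0,5, 12,1,7,0,0,0,5, 18,1,10,0,0,0,5, 25,2,14,0,0,0,5, 25,2,14,0,0,0,5, 25,2,14,0,0,0,5]'
python3 - <<'E'
from h import *
np.set_printoptions(precision=3,suppress=True)
o=bot.get_obs();S=bot.camera("scene");cv2.imwrite("pics/i.png",cv2.resize(S[60:300,90:410],None,fx=2.4,fy=2.4))
print(o["ft_torque"],o["joint_pos"],np.array(o["eef_pos"]))
for d in bot.spot_point("scene","lid_handle"): print(d["uv"],d["confidence"])
E
```

```text
clock: 18.65
eef_pos: [0.6004, 0.0512, 0.2686]
tool_rot: [0.677, 0.736, -0.002, -0.003]
ft_force: [-20.1, 1.2, 11.4]
grip_width: 0.0093
grasp_force: 58.9
clock: 19.15
eef_pos: [0.6281, 0.0536, 0.2866]
tool_rot: [0.677, 0.736, 0.002, 0.001]
ft_force: [-17.3, 0.3, 17.7]
grip_width: 0.0093
grasp_force: 60.6
[0.235 3.922 0.022] [0.085 0.502 0.473 1.537 0.001 1.571] [0.628 0.054 0.287]
[313.8, 146.3] 0.93
[140.3, 288.8] 0.73
```

View pics/i.png

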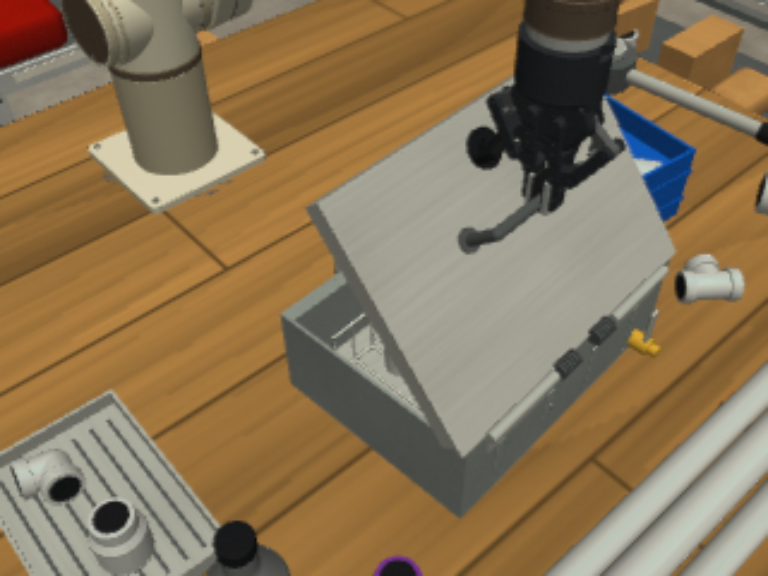

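The lid is open, and the reducer stands in the tray at (115,535) in the crop. The outward force of about 23 N suggests the latch knob, at (485,147), is touching the gripper. I'll tilt the tool with the lid to relieve it.

```bash

python3 -m inch '[0,0,0,-0.005,0.06,0,5, 0,0,0,-0.01,0.12,0,5, 1,0,0,-0.015,0.18,0,5, 1,0,0,-0.015,0.18,0,5, 1,0,0,-0.015,0.18,0,5]'
python3 - <<'E'
from h import *
from scipy.optimize import brentq
np.set_printoptions(precision=3,suppress=True)
o=bot.get_obs();S=bot.camera("scene");cv2.imwrite("pics/j.png",cv2.resize(S[60:260,190:390],None,fx=3,fy=3,interpolation=cv2.INTER_CUBIC))
print(o["ft_torque"],o["joint_pos"],np.array(o["eef_pos"]))
i=bot.camera_info("scene");K=np.array(i["intrinsics"]);C=np.array(i["camera_from_world"])
tc=np.array([.570,.047]);yaw=.087
def px(a,y,n,t):
    x=.125-a*np.cos(t)+n*np.sin(t);z=.128+a*np.sin(t)+n*np.cos(t);c,s=np.cos(yaw),np.sin(yaw)
    p=C@np.array([tc[0]+c*x-s*y,tc[1]+s*x+c*y,z,1]);q=K@p[:3];return q[:2]/q[2]
for t in (40,45,50,55,60): print(t,"corner",px(.25,-.175,.002,np.radians(t)),"post",px(.155,-.065,.042,np.radians(t)))
E
```

```text
clock: 19.67
eef_pos: [0.629, 0.0537, 0.2849]
tool_rot: [0.674, 0.733, -0.066, -0.061]
ft_force: [-13.6, 1.2, 12.7]
grip_width: 0.0093
grasp_force: 67.0
[ 0.283  3.47  -0.048] [0.085 0.68  0.756 1.827 0.001 1.571] [0.629 0.054 0.285]
40 corner [216.532 149.592] post [286.69  156.545]
45 corner [220.903 146.814] post [291.208 156.437]
50 corner [226.022 144.726] post [296.047 156.838]
55 corner [231.9   143.405] post [301.172 157.768]
60 corner [238.535 142.925] post [306.542 159.239]
```

View pics/j.png

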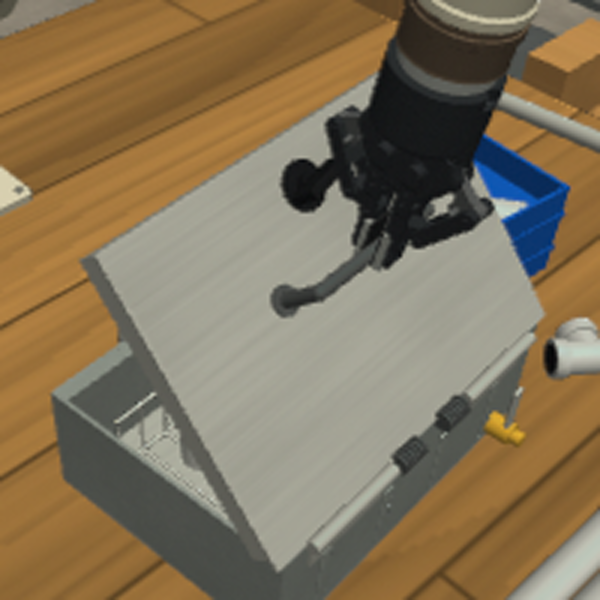

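```bash

python3 -m inch '[0,0,1,-0.003,0.04,0,5, -1,0,3,-0.007,0.08,0,5, -2,0,5,-0.007,0.08,0,5, -2,0,5,-0.007,0.08,0,5, -2,0,5,-0.007,0.08,0,5]'
python3 - <<'E'
from h import *
np.set_printoptions(precision=3,suppress=True)
o=bot.get_obs();bot.camera("scene");bot.camera("top")
print(o["ft_torque"],o["joint_pos"],np.array(o["joint_vel"]),np.array(o["eef_pos"]))
tc=np.array([.570,.047]);yaw=.087
def px(cam,x,y,z):
    i=bot.camera_info(cam);K=np.array(i["intrinsics"]);C=np.array(i["camera_from_world"]);c,s=np.cos(yaw),np.sin(yaw)
    p=C@np.array([tc[0]+c*x-s*y,tc[1]+s*x+c*y,z,1]);q=K@p[:3];return q[:2]/q[2]
def L(cam,a,y,n,t):
    return px(cam,.125-a*np.cos(t)+n*np.sin(t),y,.128+a*np.sin(t)+n*np.cos(t))
print("shut handle",L("scene",.155,0,.042,0),"meas 282.4 160")
for t in (40,45,50,55,60): r=np.radians(t);print(t,"handle",L("scene",.155,0,.042,r),"knob",L("scene",.217,0,.026,r),L("top",.217,0,.026,r),"topcorners",L("top",.25,.175,.002,r),L("top",.25,-.175,.002,r))
for c in("scene","top"):
  for n in("lid_handle","latch_grip"): print(c,n,[(d["uv"],d["confidence"]) for d in bot.spot_point(c,n)[:2]])
s=bot.silhouettes("top","tank")[0];c=max(cv2.findContours(s["mask"].astype(np.uint8),0,2)[0],key=cv2.contourArea);print(cv2.approxPolyDP(cv2.convexHull(c),4,True)[:,0].tolist())
E
```

```text
clock: 20.13
eef_pos: [0.6301, 0.0538, 0.2849]
tool_rot: [0.671, 0.73, -0.094, -0.087]
ft_force: [-2.0, 2.6, -5.1]
grip_width: 0.0089
grasp_force: 65.2
[ 0.702 -0.505 -0.124] [0.085 0.768 0.9   1.96  0.001 1.571] [-0.001 -0.006 -0.021 -0.009  0.003 -0.   ] [0.63  0.054 0.285]
shut handle [281.659 159.34 ] meas 282.4 160
40 handle [305.224 142.478] knob [286.163 121.813] [224.99  179.454] topcorners [142.594 208.412] [310.664 188.985]
45 handle [309.808 142.178] knob [291.514 119.885] [223.824 171.786] topcorners [139.681 200.741] [310.98  181.014]
50 handle [314.689 142.369] knob [297.403 118.568] [222.619 163.509] topcorners [136.809 192.166] [311.107 172.177]
55 handle [319.831 143.071] knob [303.806 117.912] [221.389 154.712] topcorners [134.022 182.761] [311.035 162.552]
60 handle [325.193 144.296] knob [310.686 117.964] [220.151 145.5  ] topcorners [131.364 172.624] [310.754 152.243]
scene lid_handle [([315.0, 143.3], 0.69)]
scene latch_grip [([296.1, 117.1], 0.84), ([136.3, 283.2], 0.72)]
top lid_handle []
top latch_grip [([126.9, 138.1], 0.34)]
[[292, 120], [314, 181], [300, 218], [259, 223], [248, 123]]
```

The force has dropped to about the lid's own weight. The handle and knob pixels both give about 50°. I'll wait a moment, check, and hand in.

```bash

python3 -m inch '[0,0,0,0,0,0,5, 0,0,0,0,0,0,5, 0,0,0,0,0,0,5, 0,0,0,0,0,0,5, 0,0,0,0,0,0,5, 0,0,0,0,0,0,5, 0,0,0,0,0,0,5, 0,0,0,0,0,0,5]'
python3 - <<'E'
from h import *
bot.camera("scene");bot.camera("top")
print([d["uv"] for n in("lid_handle","latch_grip") for d in bot.spot_point("scene",n)[:1]], bot.get_obs()["eef_pos"], [ (at_z("top",d["uv"],.035),d["confidence"]) for d in bot.spot_point("top","reducer_mid")])
print(bot.job_done())
E
```

```text
clock: 21.15
eef_pos: [0.6288, 0.0537, 0.2842]
tool_rot: [0.671, 0.73, -0.095, -0.088]
ft_force: [-1.1, 4.6, -5.6]
grip_width: 0.0094
grasp_force: 65.1
[[311.9, 141.8], [297.9, 119.3]] [0.62880001 0.05361757 0.2842412 ] [(array([ 0.7246777 , -0.21501872,  0.035     ]), 0.79), (array([ 0.51631066, -0.36870515,  0.035     ]), 0.55)]
the job is handed in; nothing more can be done
None
```

I handed the job in at about 21 s, but no verdict came back: the reducer stands upright in the drip tray, the latch is turned clockwise to its stop, and the gripper is holding the lid still at about 50° (camera and arm position readings put it at 47–50°).

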